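Clamp a motherboard in the repair jig and hold the lock pin home

TASK

On the bench jig, first slide the motherboard along its rests until its edge is fully home under the fixed jaw's overhanging lip, with the sliding jaw still locked. Then pull up the red knob of the sliding jaw's lock plunger, slide the jaw to the next hole towards the board, let the pin go fully into that hole, and finish while still gripping the knob with the pin home, so that I can tighten the clamp screw. Leave the other things on the bench where they lie.

Things in the scene. Friction and masses are not known exactly. Their poses are not given: they have to be found in the camera images.
- jig: Black base plate 200 x 350 mm fixed on the bench. Origin: centre of its underside, z up; +y is the slide direction, from sliding jaw to fixed jaw. The board lies on two rests (top 26 mm above the bench, x = +-74 to 89 mm) between fences (inner faces x = +-89 mm, top 32 mm). Along the middle a 24 mm wide steel index rail (top 20 mm) has lock holes every 40 mm along y.
- jig_stop (a point): Point on the stop wall of the fixed jaw, middle of its width, at the height of the board's underside (26 mm). Axes as jig. The board is home when board_edge meets it along y. Above it the fixed jaw's lip reaches 7 mm out over the board, 188 mm wide, underside 33 mm and top 40 mm above the bench.
- next_hole (a point): Centre of the mouth of the next lock hole (11 mm wide along y, for the 8 mm pin), on top of the index rail, 20 mm above the bench, 40 mm along +y from the hole in which the pin stands at the start; it lies at the board's near edge at the start and can be seen between board and jaw once the board is home. Axes as jig.
- board: Loose dark green motherboard 170 x 170 x 2 mm, 0.25 to 0.5 kg, lying on the rests 14 to 32 mm short of the stop, about 4 mm play to each fence. Origin: centre of its underside, axes about as the jig's. On it, besides the heatsink, slots up to 12 mm high and, at x = -83 to -61 mm, connector blocks up to 30 mm high above its underside.
- heatsink (a point): Centre of the top of the board's finned aluminium heatsink, a good hold: 46 x 46 mm in x and y, from 28 to 56 mm above the bench, fixed firmly to the board at its x +8 mm, y 0. Beside it 25 mm of free board along y, then only slots at most 12 mm high.
- board_edge (a point): Middle of the board's +y edge (nearest the fixed jaw), at its underside.
- jaw (a joint): Sliding jaw along the jig's +y, m: 0 pin in the start hole, 0.040 in the next hole towards the board (1.5 mm play each way). Light friction (2 N) once the pin is out. Block 130 mm (x) by 50 mm (y), top 40 mm above the bench, with a 6 mm lip; at 0.040 the lip covers 4 mm of the seated board and its face stands 2 mm off it. A black clamp screw head, top 48 mm, stands 50 mm to +x of the knob.
- plunger (a joint): Pull of the lock plunger, m: 0 pin fully in a hole, stops at 0.012. The pin is clear of the rail above 0.008 and rests at about 0.008 on the rail between holes. A spring pushes it down with 4 N at 0 and 7 N at 0.012.
- knob: Red round pull knob of the lock plunger, upright, 23 mm across, 51 to 73 mm above the bench with the pin home, on the middle of the sliding jaw above a steel nut (top 48 mm). It moves up with the plunger and along the jig's y with the jaw. Origin: on its axis, at bench level when the pin is home; axes as jig.
- knob_top (a point): Centre of the knob's top face, on the plunger's axis, 73 mm above the bench with the pin home; it rises as the plunger is pulled.
- memory: Loose black memory module 133 x 31 x 7 mm lying beside the jig. Origin: centre of its underside.
- ssd: Loose black and blue solid state drive 100 x 70 x 7 mm. Origin: centre of its underside.
- hard_drive: Loose silver hard drive 147 x 101 x 26 mm. Origin: centre of its underside.
- fan_cooler: Loose round processor cooler with a black fan, 92 x 92 x 44 mm. Origin: centre of its underside.
- screwdriver: Loose screwdriver with a red handle, lying along its x axis. Origin: on the bench under its middle.
- paste_syringe: Loose white syringe, about 135 mm long, 18 mm thick, lying beside the jig. Origin: on the bench under its middle.
- screw_dish: Loose steel dish 90 mm across, 22 mm high. Origin: centre of its underside.
- mug: Loose blue mug 80 mm across, 95 mm high. Origin: centre of its underside.
Mind the look-alikes: they are no part of the job. Leave any pink look-alike of the board alone.

How it is judged (in metres and radians):
On the way, in this order (a step that is already met when the one before it is completed fails the run):
1. the board's edge is home under the fixed lip (within 3 mm of the stop), flat on its rests, while the sliding jaw is still locked in its first hole (y of board_edge in the frame of jig_stop above -0.003 m and z of board_edge in the frame of jig_stop between -0.003 and 0.003 m and angle between board's own z axis and vertical below 0.03 rad and value of joint jaw below 0.005 m and value of joint plunger below 0.003 m), for 0.2 s.
2. the plunger is pulled up until its pin is clear of the rail (value of joint plunger above 0.0083 m), for 0.1 s.
At the end, for the whole second after the job is handed in: The jaw stands at the next hole (within 3 mm of 40 mm) with the pin within 2 mm of fully home, the fingers still gripping the knob (more than 2 N), and the board flat on its rests with its edge within 3 mm of the fixed jaw's stop, under the lip (y of board_edge in the frame of jig_stop above -0.003 m and z of board_edge in the frame of jig_stop between -0.003 and 0.003 m and angle between board's own z axis and vertical below 0.03 rad and value of joint jaw between 0.037 and 0.043 m and value of joint plunger below 0.002 m and contact force between the fingers and knob above 2 N and velocity of joint jaw between -0.01 and 0.01 m/s); the arm keeps its last pose, push and grip.
It fails at once if another thing on the bench is moved more than 30 mm (distance of any of memory, ssd, hard_drive, fan_cooler, screwdriver, paste_syringe, screw_dish, mug from where it was at the start of the episode above 0.03 m).
It also fails if it takes over 48 s, if anything falls off the work surface, if the arm or the gripper's body presses on something with over 40 N, if the wrist force passes 120 N, or if a joint passes its speed limit or range.

ROBOT

A 6-joint arm with a two-finger parallel gripper is mounted at the origin on the work surface. World frame = base frame: x ahead of the robot, y to its left, z up, the work surface at z = 0. Lengths are in mm, angles in degrees, forces in N, time in s.
With the tool pointing down it reaches from about 300 to 850 mm from the base axis. Payload 4.2 kg.
Tool frame: the origin (TCP) lies midway between the tips of the shut fingers; the grasp point (between the pads) lies 19 mm behind it; z points along the fingers, y is the line along which they close (so a half turn about z gives the same grasp; the last joint's range is limited). The gripper opens to 91 mm and grips with 3 to 60 N. Pads are 32 mm wide; open, the fingers measure 118 mm over their backs; the gripper's body (76 mm by 178 mm) begins 60 mm behind the grasp point.
Start: joints at [63.484, 18.312, 89.639, -0, 72.044, -1.146], TCP at [246.375, 519.56, 213.976] pointing down, gripper open.
Joint ranges: [-177.97, 177.97], [-48.28, 115.42], [12.27, 149.76], [-77.06, 257.06], [2.81, 150.46], [-146.56, 146.56]. Speed limits (degrees/s): [147.25, 147.25, 180, 180, 180, 180].

INTERFACE

Orientations are given as [roll, pitch, yaw] about the fixed x, y, z axes, in that order (R = Rz(yaw) Ry(pitch) Rx(roll)).
In Python, from workcell import env gives the robot as it stands.
- The arm moves only by the shell command python3 -m jog 'ROWS' [FORCE]. ROWS is a JSON object of lists of equal length, an entry for each row: "jaw": the finger opening in mm, from 0 to 91.2; "slide": the shift along the tool's x, y, z in units of 30 mm (1.0 is 30 mm), a list of three; "spin": the turn about the tool's z in units of 8 degrees (1.0 is 8 degrees). In form: {"jaw": [jaw, ...], "slide": [[dx, dy, dz], ...], "spin": [spin, ...]}. A call has 1 to 10 rows; each row shifts and turns the commanded pose from where the row before left it, along the tool's axes as they then stand; what a row does not reach is not made up. A row lasts 1/10 s, in which the tool goes at most 50 mm and 8.59 degrees, less where a joint would pass 70% of its speed; a pose out of reach is approached as far as the arm can. A call is refused whole if a number of a shift passes 1 or a number of a turn 1, either way. A call with a gripper value outside its range is refused whole. The fingers move at their own pace and stop on an object; FORCE is the grip in N (left out, the last holds). Time passes only in rows, so rows that do not move let the fingers close. It gives the time, the measured TCP pose, the force, the opening and the grip force at its end, in the units of the state.
- env.state(): the state, without advancing time (a new reading comes with each control period).
- env.grab_frame(name): name is "scene" or "top"; returns the picture (420x560x3 uint8, red, green, blue); there is no depth.
- env.camera_model(name): a dict with "fx", "fy", "cx", "cy" (pixels), "camera_from_world" (4x4, takes a point from world to camera coordinates). Camera axes: x right, y up, looking along -z (the intrinsics and any distortion apply to the point x, -y, -z); pixel columns grow to the right and rows downward; lengths in mm; the calibration is good to about 2 mm. A picture is of the moment at which its call begins. camera_model takes no time and is no camera call.
- env.job_done(): hands the job in; it is judged then, once.
The state is a dict: "time_s": time; "qpos": joint angles; "qvel": joint speeds; "effort": joint torques, N m; "ee_pos": TCP position; "ee_rot": TCP orientation; "force": force on the tool from outside, world axes, zero at the start; "torque": the same for the moment, N m; "gripper_width": finger opening in mm; "gripper_force": force on a finger pad.
Only numpy, scipy, OpenCV 4.12 (cv2) and the standard library are available. Lean on these libraries where they do the work, as an engineer would, in place of code of your own. Each camera call takes 0.05 s, during which the arm holds its last target. There are 200 camera calls.

## Working session

There is one attempt and no reset: what is moved stays moved. The work goes in short steps, Python scripts to look and compute and a shell command to move; the robot and the scene stay as the last step left them, time stands still between calls to the robot, and variables do not carry over. Pictures are saved under pics/ and viewed, at most 10 in all, crops included, and the job is handed in when it is done.

```bash
mkdir -p pics; ls; python3 - <<'E'
from workcell import env
import cv2,numpy as np
for n in("scene","top"):
    im=env.grab_frame(n); cv2.imwrite(f"pics/{n}0.png",im[:,:,::-1])
    m=env.camera_model(n); print({k:(np.round(v,3).tolist() if k=="camera_from_world" else v) for k,v in m.items()})
print(env.state())
E
```

```text
pics
{'fx': 391.5365716453988, 'fy': 391.5365716453988, 'cx': 279.7550960668685, 'cy': 218.47899953030344, 'camera_from_world': [[0.637, 0.771, -0.0, -301.335], [-0.613, 0.506, 0.607, 236.365], [0.468, -0.387, 0.795, -1182.268], [0.0, 0.0, 0.0, 1.0]]}
{'fx': 407.12873751747026, 'fy': 407.12873751747026, 'cx': 281.61731876560617, 'cy': 202.58830498161893, 'camera_from_world': [[-0.016, -1.0, -0.015, 14.636], [0.998, -0.017, 0.056, -465.066], [-0.056, -0.014, 0.998, -1266.898], [0.0, 0.0, 0.0, 1.0]]}
{'time_s': 0.1, 'qpos': array([ 6.34846359e+01,  1.83481684e+01,  8.96985905e+01, -3.27187058e-04,
        7.20446253e+01, -1.14462546e+00]), 'qvel': array([-0.0459204 , -0.02042647, -0.15748718,  0.01992857, -0.133714  ,
        0.01655351]), 'effort': array([ 9.96375820e-04, -4.13331413e+01, -2.32509953e+01,  7.28087663e-02,
        4.21739789e-02, -7.08652601e-05]), 'ee_pos': array([246.16126306, 519.14712412, 213.20804573]), 'ee_rot': array([-1.79908628e+02, -1.51447587e-03,  1.54629361e+02]), 'force': array([-0.41351366,  0.06210629,  0.16515948]), 'torque': array([0.01168995, 0.00575936, 0.01049324]), 'gripper_force': 0.0, 'gripper_width': 91.26634276234327}
```

View pics/scene0.png

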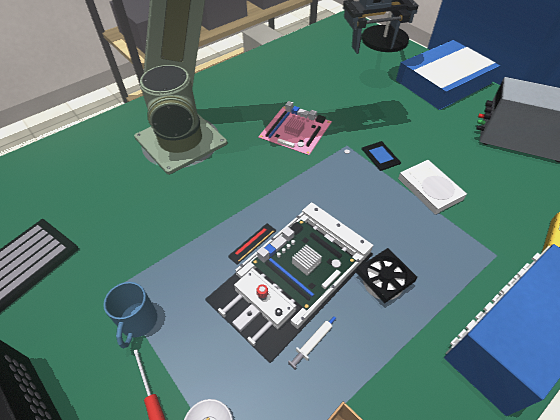

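View pics/top0.png

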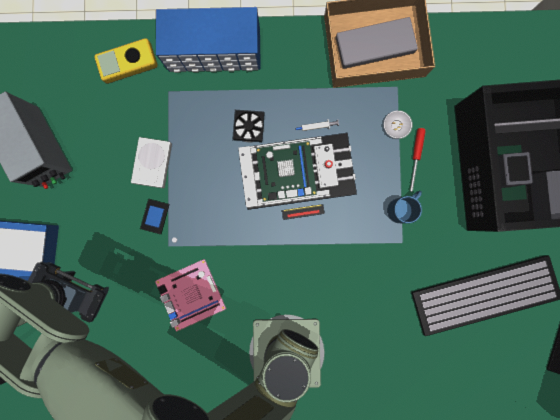

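In the scene view, the jig with the dark green board is at about (300,275) and the red knob is at (262,292). In the top view, the board is at (285,170), the knob at (328,164) and the fixed jaw at (248,178).

Look-alikes:
- **Pink board:** (295,127) in the scene view and (190,295) in the top view. It isn't on the jig, so I leave it alone.
- **Red screwdriver handle:** (419,143) in the top view.
- **Red memory module:** (303,212) in the top view.

The knob on the white jaw of the jig is the one meant. I'll confirm it in a crop.

```bash
cat > h.py <<'E'
import numpy as np,cv2
from workcell import env
C={n:env.camera_model(n) for n in("scene","top")}
def ray(n,u,v):
    m=C[n];T=np.array(m["camera_from_world"]);R=T[:3,:3];o=-R.T@T[:3,3]
    d=R.T@np.array([(u-m["cx"])/m["fx"],-(v-m["cy"])/m["fy"],-1]);return o,d/np.linalg.norm(d)
def cast(n,u,v,z):
    o,d=ray(n,u,v);return o+d*(z-o[2])/d[2]
def tri(a,b):
    (o,d),(p,e)=ray("scene",*a),ray("top",*b)
    s=np.linalg.lstsq(np.c_[d,-e],p-o,rcond=None)[0];q,r=o+s[0]*d,p+s[1]*e
    return (q+r)/2,np.linalg.norm(q-r)
def proj(n,P):
    m=C[n];p=(np.array(m["camera_from_world"])@np.r_[P,1])[:3];return m["cx"]+m["fx"]*p[0]/-p[2],m["cy"]-m["fy"]*p[1]/-p[2]
def crop(n,im,box,k,name):
    x0,y0,x1,y1=box;cv2.imwrite(f"pics/{name}.png",cv2.resize(im[y0:y1,x0:x1,::-1],None,fx=k,fy=k,interpolation=cv2.INTER_CUBIC))
def red(im,box):
    x0,y0,x1,y1=box;i=im.astype(int);m=((i[...,0]>110)&(i[...,1]<90)&(i[...,2]<90)).astype(np.uint8)
    k=np.zeros_like(m);k[y0:y1,x0:x1]=m[y0:y1,x0:x1]
    n,l,s,c=cv2.connectedComponentsWithStats(k);return [(s[j].tolist(),c[j].round(2).tolist()) for j in range(1,n) if s[j][4]>8]
E
python3 - <<'E'
from h import *
s=cv2.imread("pics/scene0.png")[:,:,::-1];t=cv2.imread("pics/top0.png")[:,:,::-1]
crop("top",t,(230,120,365,220),5.9,"c_top");crop("scene",s,(200,195,385,355),3.7,"c_scene") if 0 else crop("scene",s,(200,198,390,360),3.7,"c_scene")
a=red(s,(235,270,290,310));b=red(t,(315,150,345,180));print(a,b);print(tri(a[0][1],b[0][1]))
E
```

```text
[([257, 285, 11, 13, 58], [261.86, 290.91])] [([325, 161, 7, 7, 17], [327.0, 164.76])]
(array([ 576.33047562, -133.67711412,   54.58969107]), np.float64(0.26462766853867936))
```

View pics/c_top.png

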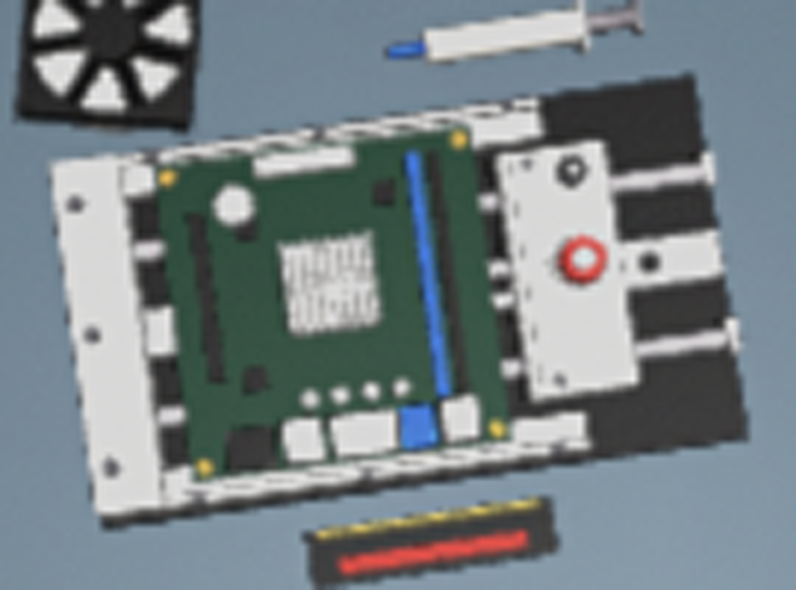

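View pics/c_scene.png

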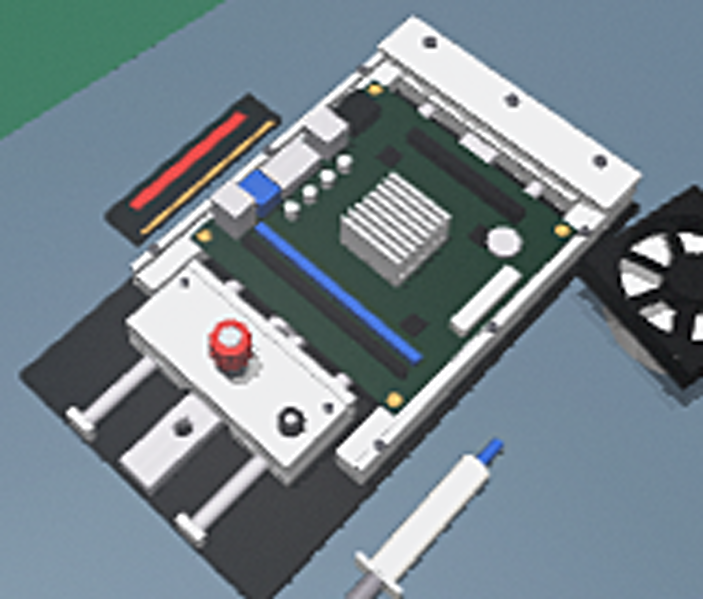

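The crops confirm it. The green board and its heatsink (top-crop centre (330,283)) lie on the jig, and the red knob with its white cap (top crop (586,259), scene crop (232,335)) stands on the sliding jaw. The fixed jaw's lip edge runs from (125,165) to (162,508) in the top crop.

```bash
python3 - <<'E'
from h import *
np.set_printoptions(precision=1,suppress=True)
T=lambda x,y:(230+(x+.5)/5.9-.5,120+(y+.5)/5.9-.5); S=lambda x,y:(200+(x+.5)/3.7-.5,198+(y+.5)/3.7-.5)
print("knobtop",tri(S(232,334),T(586,259)))
print("heatsink",tri(S(396,213),T(330,283)))
for nm,z,P in [("fixed lip",40,[(125,165),(162,508)]),("fixed back",40,[(52,163),(98,517)]),("slide front",40,[(497,154),(533,398)]),("slide back",40,[(604,141),(639,383)]),("board near",28,[(468,128),(508,430)]),("board far",28,[(157,170),(190,478)]),("base end",12,[(693,75),(747,438)])]:
    A,B=[cast("top",*T(*p),z) for p in P]; d=A-B; print(nm,A,B,np.linalg.norm(d),"jigyaw",np.degrees(np.arctan2(d[1],d[0])))
ids=[("capE",S(563,230),T(167,178)),("capN",S(376,90),T(205,467)),("cap3",S(394,400),T(459,139)),("cap4",S(205,236),T(497,428)),("fx hole1",S(513,100),T(93,334)),("fx holeL",S(600,161),T(75,204)),("fx holeR",S(430,42),T(111,468))]
for n,a,b in ids: print(n,*tri(a,b))
E
```

```text
knobtop (array([ 578.5, -135.9,   73.6]), np.float64(4.438908754426841))
heatsink (array([570.8,  -5.6,  57.1]), np.float64(3.7481823930719087))
fixed lip [636.4  99.8  40. ] [455.4  82.6  40. ] 181.80677242102925 jigyaw 5.445161908964127
fixed back [638.2 138.3  40. ] [451.3 116.1  40. ] 188.2324683005894 jigyaw 6.778788879551718
slide front [638.6 -95.8  40. ] [ 509.7 -112.    40. ] 129.8998211247792 jigyaw 7.15648297656684
slide back [ 644.5 -152.    40. ] [ 516.6 -167.4   40. ] 128.7375570996356 jigyaw 6.847984175917031
board near [655.2 -81.5  28. ] [494.2 -99.4  28. ] 162.0135489268986 jigyaw 6.351053941658913
board far [635.8  83.9  28. ] [471.6  68.5  28. ] 164.86033835033885 jigyaw 5.361782467024886
base end [ 685.  -203.7   12. ] [ 489.  -227.6   12. ] 197.40804844074043 jigyaw 6.944479469686176
capE [632.7  79.9  26.8] 3.2466403660832706
capN [478.4  61.9  27.6] 3.4937228184628832
cap3 [650.5 -75.7  26.3] 2.564032460768351
cap4 [495.9 -92.9  27.2] 1.890072703022624
fx hole1 [548.2 118.6  40.5] 2.5961355363966807
fx holeL [617.  127.2  40.4] 2.3554365110504656
fx holeR [477.8 110.2  39.5] 3.0677118143632645
```

The measured heights agree with the text: knob top 73.6, heatsink 57.1 and fixed jaw 40 mm. The jig yaw is about 6.9°, and the board needs about 21 mm to reach the stop. I'll move above the heatsink first and turn there.

```bash
python3 -m jog '{"jaw":[91,91,91,91,91,91,91,91,91,91],"slide":[[-0.5,-0.3,0],[-0.96,-0.62,0],[-0.96,-0.62,0],[-0.96,-0.62,0],[-0.96,-0.62,0],[-0.96,-0.62,0],[-0.96,-0.62,0],[-0.96,-0.62,0],[-0.96,-0.62,0],[-0.96,-0.62,0]],"spin":[0,0,0,0,0,0,0,0,0,0]}'
python3 -m jog '{"jaw":[91,91,91,91,91,91,91,91,91,91],"slide":[[-0.96,-0.62,0],[-0.96,-0.62,0],[-0.96,-0.62,0],[-0.96,-0.62,0],[-0.96,-0.62,0],[-0.96,-0.62,0],[-0.96,-0.62,0],[-0.96,-0.62,0],[-0.46,-0.35,0],[0,0,0]],"spin":[0,0,0,0,0,0,0,0,0,0]}'
python3 -m jog '{"jaw":[70,70,70,70,70,70,70,70,70,70],"slide":[[0,0,0],[0,0,0],[0,0,0],[0,0,0],[0,0,0],[0,0,0],[0,0,0],[0,0,0],[0,0,0],[0,0,0]],"spin":[1,1,1,1,1,1,1,1,1,1]}'
python3 -m jog '{"jaw":[70,70,70,70,70,70,70,70,70,70],"slide":[[0,0,0],[0,0,0],[0,0,0],[0,0,0],[0,0,0],[0,0,0],[0,0,0],[0,0,0],[0,0,0],[0,0,0]],"spin":[1,1,1,1,1,1,1,1,0.4,0]}'
```

```text
time_s: 1.1
ee_pos: [418.9, 240.1, 213.9]
ee_rot: [-180.0, 0.0, 154.6]
force: [0.3, -0.1, 0.7]
gripper_width: 91.3
gripper_force: 0.0
time_s: 2.1
ee_pos: [571.0, -8.1, 213.5]
ee_rot: [-180.0, -0.0, 154.4]
force: [-0.4, -0.2, -0.6]
gripper_width: 91.1
gripper_force: 0.0
time_s: 3.1
ee_pos: [569.7, -4.7, 214.0]
ee_rot: [-179.9, -0.0, 74.4]
force: [0.1, -0.4, -0.9]
gripper_width: 69.8
gripper_force: 0.0
time_s: 4.1
ee_pos: [569.9, -4.8, 214.0]
ee_rot: [-180.0, 0.0, 7.5]
force: [-0.2, 0.6, -0.4]
gripper_width: 70.3
gripper_force: 0.0
```

```bash
python3 -m jog '{"jaw":[70,70,70,70,70,70,70,70,70],"slide":[[0,0,0.9],[0,0,0.9],[0,0,0.9],[0,0,0.9],[0,0,0.8],[0,0,0.6],[0,0,0.5],[0,0,0.4],[0,0,0]],"spin":[0.07,0,0,0,0,0,0,0,0]}'
python3 -m jog '{"jaw":[40,40,40,40,40,40],"slide":[[0,0,0],[0,0,0],[0,0,0],[0,0,0],[0,0,0],[0,0,0]],"spin":[0,0,0,0,0,0]}' 25
```

```text
time_s: 5.0
ee_pos: [569.4, -5.4, 35.5]
ee_rot: [-180.0, 0.2, 6.9]
force: [-0.3, -0.3, 0.5]
gripper_width: 70.1
gripper_force: 0.0
time_s: 5.6
ee_pos: [571.5, -6.0, 37.8]
ee_rot: [180.0, -0.1, 6.9]
force: [-0.8, -0.6, 5.6]
gripper_width: 45.8
gripper_force: 25.0
```

```bash
python3 -m jog '{"jaw":[40,40,40,40,40,40,40],"slide":[[0,-0.1,0],[0,-0.1,0],[0,-0.1,0],[0,-0.1,0],[0,-0.1,0],[0,-0.1,0],[0,0,0]],"spin":[0,0,0,0,0,0,0]}'
python3 -m jog '{"jaw":[40],"slide":[[0,0,0]],"spin":[0]}'
```

```text
time_s: 6.3
ee_pos: [569.7, 11.5, 37.8]
ee_rot: [179.9, -0.1, 6.9]
force: [-0.3, -1.9, 4.0]
gripper_width: 46.0
gripper_force: 25.0
time_s: 6.4
ee_pos: [569.7, 11.5, 37.8]
ee_rot: [179.9, -0.1, 6.9]
force: [0.3, -1.9, 4.8]
gripper_width: 45.6
gripper_force: 25.0
```

```bash
python3 -m jog '{"jaw":[40,40,40],"slide":[[0,-0.05,0],[0,-0.03,0],[0,0,0]],"spin":[0,0,0]}'
python3 -m jog '{"jaw":[40,40],"slide":[[0,-0.05,0],[0,0,0]],"spin":[0,0]}'
python3 -m jog '{"jaw":[40,40],"slide":[[0,-0.05,0],[0,0,0]],"spin":[0,0]}'
```

```text
time_s: 6.7
ee_pos: [569.4, 13.6, 37.8]
ee_rot: [179.9, -0.1, 6.9]
force: [-0.0, -3.8, 4.8]
gripper_width: 45.9
gripper_force: 25.0
time_s: 6.9
ee_pos: [569.2, 15.0, 37.8]
ee_rot: [179.9, -0.1, 6.9]
force: [0.1, -3.6, 5.5]
gripper_width: 45.5
gripper_force: 25.0
time_s: 7.1
ee_pos: [569.1, 16.5, 37.8]
ee_rot: [179.9, -0.1, 6.9]
force: [0.6, -4.4, 5.4]
gripper_width: 46.2
gripper_force: 25.0
```

```bash
python3 -m jog '{"jaw":[40,40],"slide":[[0,-0.05,0],[0,0,0]],"spin":[0,0]}'
python3 -m jog '{"jaw":[40,40],"slide":[[0,-0.05,0],[0,0,0]],"spin":[0,0]}'
python3 -m jog '{"jaw":[40,40],"slide":[[0,-0.05,0],[0,0,0]],"spin":[0,0]}'
```

```text
time_s: 7.3
ee_pos: [569.5, 16.9, 37.9]
ee_rot: [179.8, -0.2, 7.0]
force: [1.3, -8.5, 4.1]
gripper_width: 45.8
gripper_force: 25.0
time_s: 7.5
ee_pos: [569.5, 16.9, 38.1]
ee_rot: [179.6, -0.2, 7.1]
force: [1.7, -12.6, 5.8]
gripper_width: 46.1
gripper_force: 25.0
time_s: 7.7
ee_pos: [569.5, 17.0, 38.2]
ee_rot: [179.5, -0.2, 7.1]
force: [1.5, -18.3, 6.0]
gripper_width: 45.8
gripper_force: 25.0
```

```bash
python3 -m jog '{"jaw":[40,40,64,64,64,64],"slide":[[0,0.1,0],[0,0,0],[0,0,0],[0,0,0],[0,0,0],[0,0,0]],"spin":[0,0,0,0,0,0]}'
python3 -m jog '{"jaw":[64,64,64,64,64,64],"slide":[[0,0,-0.5],[0,0,-1],[0,0,-1],[0,0,-1],[0,0,-0.5],[0,0,0]],"spin":[0,0,0,0,0,0]}'
python3 -m jog '{"jaw":[64,64,64,64,64,64],"slide":[[0,0.7,0],[0,1,0],[0,1,0],[0,1,0],[0,1,0],[0,0,0]],"spin":[0,0,0,0,0,0]}'
python3 - <<'E'
from h import *
s=env.grab_frame("scene");t=env.grab_frame("top")
cv2.imwrite("pics/s1.png",s[:,:,::-1]);cv2.imwrite("pics/t1.png",t[:,:,::-1])
a=s[198:360,200:390];b=t[120:220,230:365]
A=cv2.resize(a,None,fx=2.1,fy=2.1,interpolation=2);B=cv2.resize(b,None,fx=2.9,fy=2.9,interpolation=2)
B=cv2.copyMakeBorder(B,0,A.shape[0]-B.shape[0],0,0,cv2.BORDER_CONSTANT)
cv2.imwrite("pics/both1.png",np.hstack([A,B])[:,:,::-1])
E
```

```text
time_s: 8.3
ee_pos: [567.6, 19.2, 36.6]
ee_rot: [-180.0, 0.0, 6.9]
force: [0.6, -0.8, -0.1]
gripper_width: 63.9
gripper_force: 0.0
time_s: 8.9
ee_pos: [569.4, 19.1, 159.4]
ee_rot: [180.0, -0.3, 6.9]
force: [0.7, 0.7, -0.5]
gripper_width: 64.2
gripper_force: 0.0
time_s: 9.5
ee_pos: [584.4, -124.0, 155.1]
ee_rot: [180.0, 0.1, 6.7]
force: [-0.1, -0.1, -0.5]
gripper_width: 63.9
gripper_force: 0.0
```

View pics/both1.png

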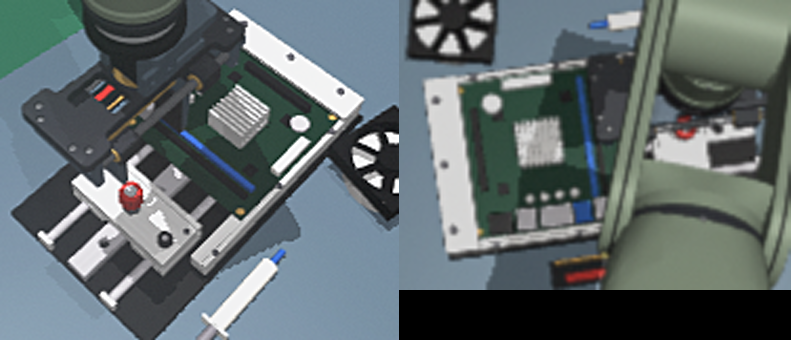

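The board sits flush under the fixed lip on both sides (lip edge around x=465 in the right half), and the heatsink has moved about 22 mm. The jaw is still at its first hole, with the knob at (130,197) in the left half. Now the knob.

```bash
python3 -m jog '{"jaw":[60,60,60,60,60,60,60,60],"slide":[[-0.24,0.37,0],[0,0,0.5],[0,0,0.9],[0,0,0.8],[0,0,0.6],[0,0,0.4],[0,0,0.2],[0,0,0]],"spin":[-0.02,0,0,0,0,0,0,0]}'
python3 -m jog '{"jaw":[15,15,15,15,15,15,15,15],"slide":[[0,0,0],[0,0,0],[0,0,0],[0,0,0],[0,0,0],[0,0,0],[0,0,0],[0,0,0]],"spin":[0,0,0,0,0,0,0,0]}' 25
```

```text
time_s: 10.4
ee_pos: [578.6, -132.7, 54.5]
ee_rot: [-180.0, 0.1, 7.1]
force: [-0.2, -0.9, 0.3]
gripper_width: 60.0
gripper_force: 0.0
time_s: 11.2
ee_pos: [579.6, -135.0, 55.5]
ee_rot: [179.8, -0.1, 7.1]
force: [-0.7, -6.3, 0.1]
gripper_width: 22.3
gripper_force: 25.0
```

```bash
python3 -m jog '{"jaw":[15,15,15],"slide":[[0,0.05,0],[0,0,0],[0,0,0]],"spin":[0,0,0]}' 35
python3 -m jog '{"jaw":[15,15,15,15,15,15],"slide":[[0,0,-0.1],[0,0,-0.1],[0,0,-0.1],[0,0,-0.1],[0,0,0],[0,0,0]],"spin":[0,0,0,0,0,0]}'
```

```text
time_s: 11.5
ee_pos: [579.6, -135.2, 55.4]
ee_rot: [179.9, -0.1, 7.0]
force: [-1.2, -4.8, 3.8]
gripper_width: 21.8
gripper_force: 35.0
time_s: 12.1
ee_pos: [579.2, -133.9, 66.5]
ee_rot: [-179.9, 0.0, 7.0]
force: [2.7, -0.3, -8.3]
gripper_width: 21.9
gripper_force: 35.0
```

The plunger is pulled about 11 mm. Now I'll slide the jaw about 37 mm, which allows for the play it has already taken up.

```bash
python3 -m jog '{"jaw":[15,15,15,15,15,15,15,15,15,15],"slide":[[0,-0.1,0],[0,-0.15,0],[0,-0.15,0],[0,-0.15,0],[0,-0.15,0],[0,-0.15,0],[0,-0.15,0],[0,-0.15,0],[0,-0.1,0],[0,0,0]],"spin":[0,0,0,0,0,0,0,0,0,0]}'
python3 -m jog '{"jaw":[15,15],"slide":[[0,0,0],[0,0,0]],"spin":[0,0]}'
```

```text
time_s: 13.1
ee_pos: [574.6, -96.5, 67.0]
ee_rot: [-179.9, -0.0, 7.0]
force: [3.1, 2.8, -7.1]
gripper_width: 22.1
gripper_force: 35.0
time_s: 13.3
ee_pos: [574.5, -96.8, 66.9]
ee_rot: [-179.9, 0.0, 7.0]
force: [4.0, 2.0, -7.1]
gripper_width: 22.0
gripper_force: 35.0
```

```bash
python3 -m jog '{"jaw":[15,15,15,15],"slide":[[0,0,0.08],[0,0,0.08],[0,0,0.06],[0,0,0]],"spin":[0,0,0,0]}'
python3 -m jog '{"jaw":[15,15,15],"slide":[[0,0,0.06],[0,0,0],[0,0,0]],"spin":[0,0,0]}'
```

```text
time_s: 13.7
ee_pos: [574.7, -97.3, 60.2]
ee_rot: [-180.0, -0.0, 7.0]
force: [3.4, 1.6, -5.1]
gripper_width: 21.9
gripper_force: 35.0
time_s: 14.0
ee_pos: [574.7, -97.3, 58.6]
ee_rot: [-180.0, -0.0, 7.0]
force: [3.5, 1.5, -5.4]
gripper_width: 21.8
gripper_force: 35.0
```

The pin has passed the resting-on-rail height of about 63.4, so it is entering the hole. I'll lower it the rest of the way.

```bash
python3 -m jog '{"jaw":[15,15,15],"slide":[[0,0,0.06],[0,0,0.05],[0,0,0]],"spin":[0,0,0]}'
python3 -m jog '{"jaw":[15,15,15],"slide":[[0,0,0.06],[0,0,0],[0,0,0]],"spin":[0,0,0]}'
python3 -m jog '{"jaw":[15,15,15],"slide":[[0,0,0.05],[0,0,0],[0,0,0]],"spin":[0,0,0]}'
```

```text
time_s: 14.3
ee_pos: [574.7, -97.4, 55.5]
ee_rot: [180.0, -0.0, 7.0]
force: [2.5, 1.8, -1.9]
gripper_width: 22.1
gripper_force: 35.0
time_s: 14.6
ee_pos: [574.9, -97.7, 55.4]
ee_rot: [179.9, -0.1, 7.0]
force: [0.1, 1.2, 7.5]
gripper_width: 22.1
gripper_force: 35.0
time_s: 14.9
ee_pos: [575.1, -97.9, 55.3]
ee_rot: [179.9, -0.1, 7.1]
force: [-2.4, 1.3, 15.7]
gripper_width: 22.1
gripper_force: 35.0
```

```bash
python3 -m jog '{"jaw":[15,15,15],"slide":[[0,0,-0.04],[0,0,0],[0,0,0]],"spin":[0,0,0]}'
python3 - <<'E'
from h import *
s=env.grab_frame("scene");t=env.grab_frame("top")
a=s[198:360,200:390];b=t[120:220,230:365]
A=cv2.resize(a,None,fx=2.1,fy=2.1,interpolation=2);B=cv2.resize(b,None,fx=2.9,fy=2.9,interpolation=2)
B=cv2.copyMakeBorder(B,0,A.shape[0]-B.shape[0],0,0,cv2.BORDER_CONSTANT)
cv2.imwrite("pics/both2.png",np.hstack([A,B])[:,:,::-1])
E
```

```text
time_s: 15.2
ee_pos: [575.0, -97.9, 55.3]
ee_rot: [179.9, -0.1, 7.1]
force: [-1.2, 0.7, 9.8]
gripper_width: 21.8
gripper_force: 35.0
```

View pics/both2.png

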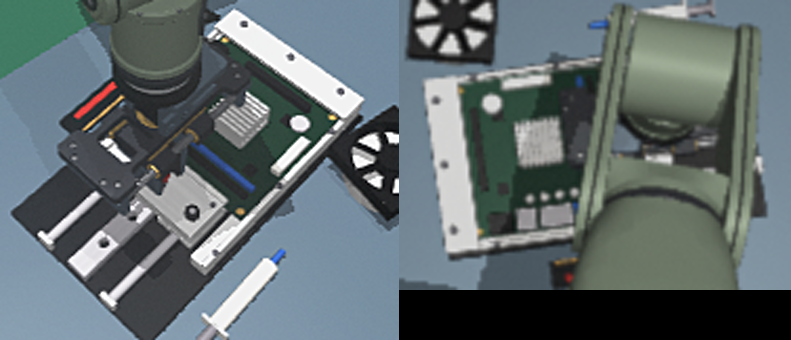

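The jaw (clamp screw now at (192,211) in the left half) has moved up to the board's near edge with the knob gripped. The board is still flush under the fixed lip, and the other things lie where they were.

```bash
python3 -c "
from workcell import env
print(env.job_done())"
```

```text
the job is handed in; nothing more can be done
None
```

The job is handed in, with no verdict returned: by force readings and pictures the board is home under the fixed lip, and the jaw is at the next hole with the pin down at its starting height and the knob still gripped (35 N), at about 15 s of the 48 s.

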